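# Release the two-stage catch of a medicines case

## Task

Unlock the blue medicines case: slide the red safety tab away from the black latch until it comes up firm against its inner stop, without jamming it, then lift the latch by its yellow-topped grip and swing it up until it stands roughly upright, so that the lid comes ajar, and let go. Never force the latch while it is still locked, and leave the bottles, cartons and spatula around it where they are.

Things in the scene. Friction and masses are not known exactly. Their poses are not given: they have to be found in the camera images.
- case: Blue medicines case with a white lid, fixed to the table, 260 (x) x 320 (y) mm. Origin: under its middle, at table height; x points from the catch side to the lid's hinge side, z up. Its -x side is a fixed blue deck 98 mm deep, top 100 mm above the table, with the grey lock housing, the latch hinge and a small carton; the rest is the lid, top 104 mm above the table.
- housing_top (a point): Middle of the top of the grey lock housing (66 mm along case x, 216 mm along case y, 24 mm tall; top 124 mm above the table) that carries the red tab. Inside it a stop ends the tab's travel; it gives about 1 mm for each 10 N. More than 15 N on the stop (18 N on the fin along the slide, drag included) jams the tab and fails the task; 5 N is plenty. Fingers that open against the fin push it too.
- tab_grip (a point): Middle of the red tab's upright fin: 26 mm (case x) x 10 mm (case y), 28 mm tall from the housing's top; may be pinched or pushed. Slides only along case y; releases towards -y, away from the latch; drag 3 N; stays where left. Its way to the stop is 8 to 44 mm, different each time, not told by looks or starting place. The latch is free only in the last 2 mm before the stop.
- latch_grip (a point): Middle of the latch's grip, a black block with a yellow top, 14 (case x) x 18 (case y) x 42 mm tall, upright while the latch is shut; then its top is 150 mm, its foot 108 mm, this point 133 mm above the table. It ends a steel arm 14 mm wide lying over the lid's edge. Pinch it across its 18 mm from above. The point and its frame turn with the latch.
- latch_hinge (a point): Point on the latch's hinge axis (parallel to the case's y, 113 mm above the table), fixed to the case 75 mm to the -x of the grip and 20 mm below the grip point when the latch is shut.
- latch (a joint): Angle of the latch: 0 flat (shut); grows as the grip end rises and swings over towards the case's -x side; upright at about 1.5 (its limit). Free, it needs about 3 to 4 N at the grip and stays where it is left. Locked, it hardly gives; more than about 15 N of lift at the grip while locked breaks the catch and fails the task.
- lid (a joint): Opening of the lid about its hinge on the case's +x side, rad; 0 shut. The lid comes ajar by itself (about 0.1) as the latch rises.
- amber_bottle: Bystander: amber bottle 44 mm across, 85 mm tall, beside the case. Origin under its middle.
- green_cap_bottle: Bystander: white bottle with green cap, 52 mm across, 100 mm tall, beside the case. Origin under its middle.
- blue_lid_jar: Bystander: white jar with blue lid, 70 mm across, 80 mm tall, beside the case. Origin under its middle.
- red_cap_bottle: Bystander: white bottle with red cap, 48 mm across, 90 mm tall, beside the case. Origin under its middle.
- carton: Bystander: white and blue carton 50 x 90 x 40 mm behind the case. Origin under its middle.
- small_carton: Bystander: white and violet carton 45 x 50 x 22 mm on the case's deck, at its +y end. Origin under its middle.
- spatula: Bystander: spatula 170 mm long lying on the table.

How it is judged:
By the outcome, as a careful person would: the job done as asked, in the order asked, and still so for the second after the job is handed in, with the robot touching nothing.
It also fails if it takes over 64 s, if anything falls off the work surface, if the arm or the gripper's body presses on something with over 40 N, if the wrist force passes 120 N, or if a joint passes its speed limit or range.

## Robot

A 6-joint arm with a two-finger parallel gripper is mounted at the origin on the work surface. World frame = base frame: x ahead of the robot, y to its left, z up, the work surface at z = 0. Lengths are in m, angles in rad, forces in N, time in s.
With the tool pointing down it reaches from about 0.225 to 0.875 m from the base axis. Payload 3.4 kg.
Tool frame: the origin (TCP) lies at the very end of the fingers, on their centre line; the grasp point (between the pads) lies 19 mm behind it (manip.grasp_offset is the distance from the TCP to the grasp point, in m); x points along the fingers, y is the direction in which the jaws open and shut, and the axes are right-handed (so a half turn about x gives the same grasp; the last joint's range is limited). The gripper opens to 85 mm and grips with 20 to 120 N. Pads are 22 mm wide; open, the fingers measure 114 mm over their backs; the gripper's body (76 mm by 85 mm) begins 54 mm behind the grasp point. The pads swing forward as they close: fully open they stand 13 mm farther back than shut.
Start: joints at [0.993, 0.276, 1.505, -0, 1.361, -0.121], TCP at [0.254, 0.516, 0.231] pointing down, gripper open.
Joint ranges: [-2.89, 2.89], [-0.75, 2.08], [0.22, 2.7], [-1.18, 4.32], [0.11, 2.71], [-2.7, 2.7]. Speed limits (rad/s): [2.57, 2.57, 3.14, 3.14, 3.14, 3.14].

## Interface

Orientations are given as a unit quaternion [w, x, y, z].
In Python, from rig import manip gives the robot as it stands.
- The arm moves only by the tool step_arm, never from a script. Its argument "increments" is a list of rows, each an object with "grip": the opening, from 0 (shut) to 1 (fully open); "delta_pos": the shift along the world's x, y, z in m, a list of three; "twist": the turn about the world's z in degrees. A call has 1 to 10 rows; each row shifts and turns the commanded pose from where the row before left it; what a row does not reach is not made up. A row lasts 1/12 s, in which the tool goes at most 41.7 mm and 7.16 degrees, less where a joint would pass 70% of its speed; a pose out of reach is approached as far as the arm can. A call with a gripper value outside its range is refused whole. The fingers move at their own pace and stop on an object; "force" is the grip in N (left out, the last holds). Time passes only in rows, so rows that do not move let the fingers close. It gives the time, the measured TCP pose, the force and the opening at its end, in the units of the state.
- manip.get_state(): the state, without advancing time (a new reading comes with each control period).
- manip.get_image(name): name is "scene" or "top" or "wrist"; returns a dict with "img" (400x640x3 uint8, red, green, blue), "fx", "fy", "cx", "cy" (pixels), "D" ([k1, k2, p1, p2, k3] as OpenCV has them; the pictures are not rectified), "rvec" (rotation vector, rad) and "tvec" (3), from world to camera coordinates, as OpenCV has them; the wrist camera has in their place "mount" (4x4, takes a point from camera to tool coordinates, whose origin is the TCP and whose axes are the tool frame's). Camera axes: x right, y down, z forward; pixel columns grow to the right and rows downward; lengths in m; the calibration is good to about 2 mm. A picture is of the moment at which its call begins: read the wrist's pose just before it. There is no depth.
- manip.sign_off(): hands the job in, once; it reports no verdict.
The state is a dict: "clock": time; "qpos": joint angles; "qd": joint speeds; "effort": joint torques, N m; "position": TCP position; "ee_rot": TCP orientation; "contact_force": force on the tool from outside, world axes, zero at the start; "moment": the same for the moment, N m; "width": finger opening in m.
Only numpy, scipy, OpenCV 4.12 (cv2) and the standard library are available. Lean on these libraries where they do the work, as an engineer would, in place of code of your own. Each camera call takes 0.05 s, during which the arm holds its last target. There are 200 camera calls.

## Working session

There is one attempt and no reset: what is moved stays moved. The work goes in short steps, Python scripts to look and compute and a tool call to move; the robot and the scene stay as the last step left them, time stands still between calls to the robot, and variables do not carry over. Pictures are saved under pics/ and viewed, about 8 in all and at most 12, crops included, and the job is handed in when it is done.

Besides the shell and the picture viewer there is one more tool, called after "Request:" as name(argument=value, ...), one argument or row to a line, values as JSON. step_arm: Moves the arm, as the interface text tells. Its arguments: {"type":"object","properties":{"increments":{"type":"array"},"force":{"type":"number"}},"required":["increments"]}

```bash
mkdir -p pics
cat > h.py <<'E'
import numpy as np, cv2, pickle
from rig import manip
from scipy.spatial.transform import Rotation as R
def snap(name,f):
    s=manip.get_state(); d=manip.get_image(name); d['state']=s
    pickle.dump(d,open(f'pics/{f}.pkl','wb')); return d
def load(f): return pickle.load(open(f'pics/{f}.pkl','rb'))
def pose(d):
    if 'mount' in d:
        q=d['state']['ee_rot']; T=np.eye(4); T[:3,:3]=R.from_quat([q[1],q[2],q[3],q[0]]).as_matrix(); T[:3,3]=d['state']['position']
        C=np.linalg.inv(T@np.array(d['mount'])); return C[:3,:3],C[:3,3]
    return cv2.Rodrigues(np.array(d['rvec'],float))[0],np.array(d['tvec'],float).ravel()
def K(d): return np.array([[d['fx'],0,d['cx']],[0,d['fy'],d['cy']],[0,0,1.]])
def at_z(d,uv,z):
    r,t=pose(d); p=cv2.undistortPoints(np.array([[uv]],float),K(d),np.array(d['D'],float))[0,0]
    ray=r.T@np.array([*p,1]); c=-r.T@t; return c+ray*(z-c[2])/ray[2]
def proj(d,P):
    r,t=pose(d); return cv2.projectPoints(np.array(P,float).reshape(-1,3),cv2.Rodrigues(r)[0],t,K(d),np.array(d['D'],float))[0].reshape(-1,2)
def save(d,f,box=None,s=1):
    im=d['img'][:,:,::-1]
    if box: im=im[box[1]:box[3],box[0]:box[2]]
    cv2.imwrite(f'pics/{f}.png',cv2.resize(im,None,fx=s,fy=s,interpolation=cv2.INTER_CUBIC))
E
python3 - <<'E'
from h import *
d=snap('top','t0'); save(d,'t0',s=1.25); e=snap('scene','s0'); save(e,'s0',s=1.25)
print(manip.get_state(), manip.grasp_offset)
E
```

```text
{'clock': 0.1, 'qpos': array([ 9.93000359e-01,  2.76576444e-01,  1.50601405e+00,  1.97054108e-05,
        1.36069806e+00, -1.20981907e-01]), 'qd': array([ 0.00074085,  0.00019596, -0.00449053,  0.00105376, -0.00284245,
       -0.0008608 ]), 'effort': array([ 6.92891444e-04, -4.17693830e+01, -2.46405065e+01, -5.10343341e-06,
        5.85298476e-03,  1.09282473e-05]), 'position': array([0.25335884, 0.51565096, 0.23049773]), 'ee_rot': array([ 0.6885298 ,  0.15954784,  0.68895311, -0.16066991]), 'contact_force': array([-0.12381272, -0.62202068,  0.20782559]), 'moment': array([-0.04884228,  0.06978446,  0.0150406 ]), 'width': 0.08520587197113977} 0.0187
```

View pics/t0.png

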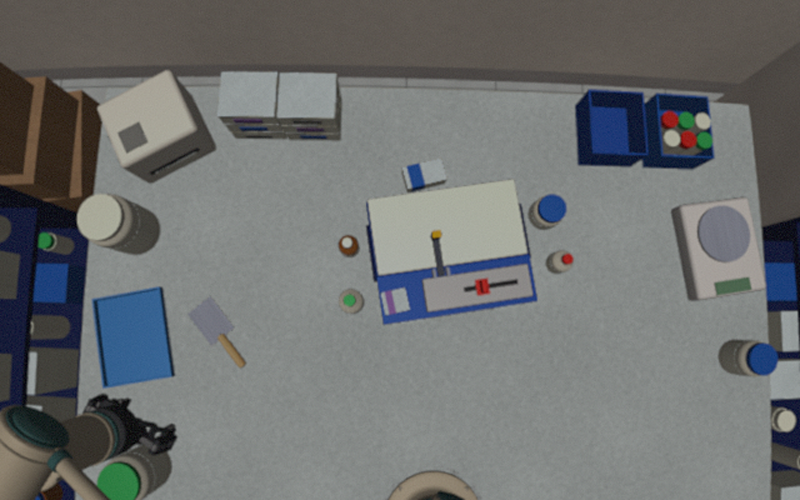

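View pics/s0.png

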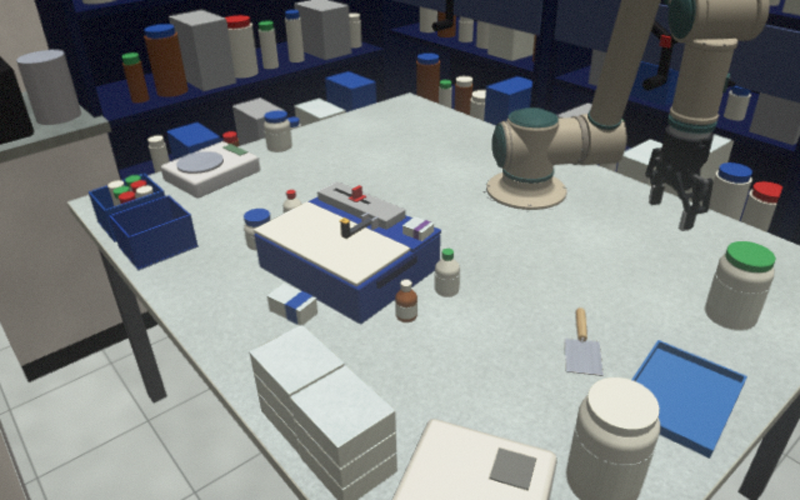

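The top view shows the case ahead of the base, with the red fin at about (482,286) and the yellow grip at about (436,234) in the enlarged picture. The latch lies up-image and the slot runs left to right. Next I enlarge it for measuring.

Run:
```python
from h import *
d=load('t0'); save(d,'t0c',(285,135,440,265),s=5)
```

```text
(no output)
```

View pics/t0c.png

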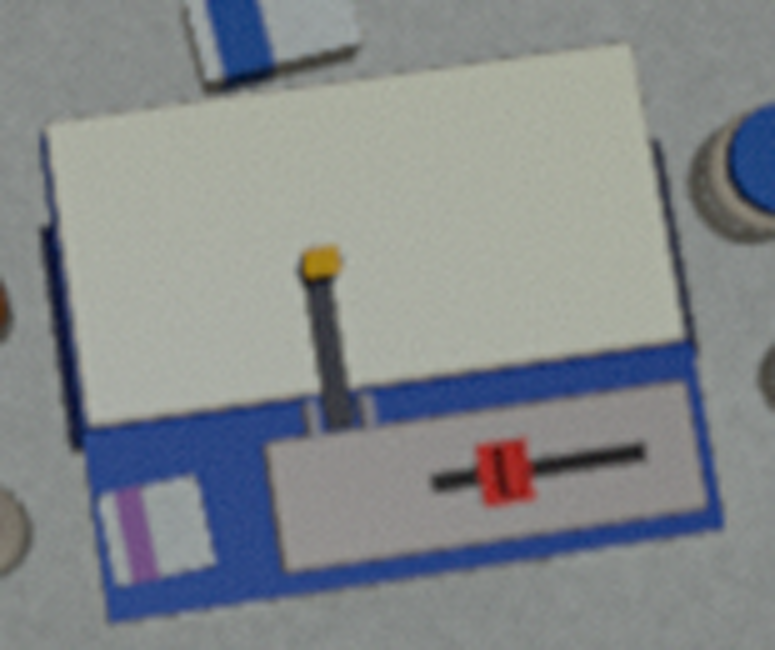

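Run:
```python
from h import *
d=load('t0')
c=lambda x,y:(285+x/5-.4,135+y/5-.4)
g=lambda p,z:at_z(d,c(*p),z)
r,t=pose(d); print('cam',-r.T@t)
H=[g(p,.124) for p in [(268,441),(685,382),(708,510),(287,573)]]
D=[g(p,.100) for p in [(110,620),(722,527)]]
L=[g(p,.104) for p in [(48,127),(630,43)]]
for n,A in (('H',H),('D',D),('L',L)):
    e=A[0]-A[1]; print(n,np.round(A,4).tolist(),'yaw',np.degrees(np.arctan2(-e[0],e[1])),np.linalg.norm(e),'mean',np.mean(A,0))
print(np.degrees(np.arctan2(*(H[3]-H[2])[:2]))*-1)
print('grip',g((322,263),.150),'fin',g((505,472),.152),g((505,472),.128))
s=manip.get_state(); q=s['ee_rot']; print(R.from_quat([q[1],q[2],q[3],q[0]]).as_matrix().round(3))
```

```text
cam [0.4252843  0.10073968 1.15453556]
H [[0.5121, 0.0327, 0.124], [0.545, -0.178, 0.124], [0.4807, -0.1887, 0.124], [0.4468, 0.0227, 0.124]] yaw 8.901937136686753 0.21324274555305792 mean [ 0.49613682 -0.07784543  0.124     ]
D [[0.4224, 0.1098, 0.1], [0.4733, -0.2027, 0.1]] yaw 9.252923808414366 0.31664356780310127 mean [ 0.44785528 -0.04641714  0.1       ]
L [[0.6744, 0.1465, 0.104], [0.7263, -0.1578, 0.104]] yaw 9.677392604892121 0.3087141280925873 mean [ 0.70038072 -0.00562224  0.104     ]
9.099411458966328
grip [0.59785486 0.00861574 0.15      ] fin [ 0.49637594 -0.080905    0.152     ] [ 0.49807782 -0.08525344  0.128     ]
[[-0.001  0.441  0.897]
 [-0.001  0.897 -0.441]
 [-1.    -0.002 -0.   ]]
```

The case yaw is about 9.1°, so the fin slides along (0.158,-0.987) in the world. The jaws need +35.3° to line up. I'm moving above the +y side of the fin with the fingers shut.

Request:
step_arm(
  increments=[
    {"grip": 0, "delta_pos": [0.012, -0.0285, 0.001], "twist": 1.77},
    {"grip": 0, "delta_pos": [0.012, -0.0285, 0.001], "twist": 1.77},
    {"grip": 0, "delta_pos": [0.012, -0.0285, 0.001], "twist": 1.77},
    {"grip": 0, "delta_pos": [0.012, -0.0285, 0.001], "twist": 1.77},
    {"grip": 0, "delta_pos": [0.012, -0.0285, 0.001], "twist": 1.77},
    {"grip": 0, "delta_pos": [0.012, -0.0285, 0.001], "twist": 1.77},
    {"grip": 0, "delta_pos": [0.012, -0.0285, 0.001], "twist": 1.77},
    {"grip": 0, "delta_pos": [0.012, -0.0285, 0.001], "twist": 1.77},
    {"grip": 0, "delta_pos": [0.012, -0.0285, 0.001], "twist": 1.77},
    {"grip": 0, "delta_pos": [0.012, -0.0285, 0.001], "twist": 1.77},
  ],
  force=20,
)

```text
clock: 0.93
position: [0.3736, 0.2296, 0.2411]
ee_rot: [0.705, 0.052, 0.705, -0.052]
contact_force: [0.1, 0.7, 0.3]
width: -0.0001
```

Request:
step_arm(
  increments=[
    {"grip": 0, "delta_pos": [0.012, -0.0285, 0.001], "twist": 1.77},
    {"grip": 0, "delta_pos": [0.012, -0.0285, 0.001], "twist": 1.77},
    {"grip": 0, "delta_pos": [0.012, -0.0285, 0.001], "twist": 1.77},
    {"grip": 0, "delta_pos": [0.012, -0.0285, 0.001], "twist": 1.77},
    {"grip": 0, "delta_pos": [0.012, -0.0285, 0.001], "twist": 1.77},
    {"grip": 0, "delta_pos": [0.012, -0.0285, 0.001], "twist": 1.77},
    {"grip": 0, "delta_pos": [0.012, -0.0285, 0.001], "twist": 1.77},
    {"grip": 0, "delta_pos": [0.012, -0.0285, 0.001], "twist": 1.77},
    {"grip": 0, "delta_pos": [0.012, -0.0285, 0.001], "twist": 1.77},
    {"grip": 0, "delta_pos": [0.012, -0.0285, 0.001], "twist": 1.77},
    {"grip": 0, "delta_pos": [0, 0, 0], "twist": 0},
    {"grip": 0, "delta_pos": [0, 0, 0], "twist": 0},
  ],
)

```text
schema error: expected 1 to 10 rows
```

Run:
```python
from h import *
d=snap('wrist','w0'); save(d,'w0',s=1.25); s=d['state']
print(s['clock'],s['position'],s['contact_force'],s['width'],s['qpos'])
q=s['ee_rot']; print(R.from_quat([q[1],q[2],q[3],q[0]]).as_matrix().round(3), np.array(d['mount']).round(3))
```

```text
0.9333 [0.37363031 0.22955839 0.24110797] [0.09538381 0.74919467 0.29252817] -0.00014886279955395404 [ 3.91970637e-01  6.17476692e-02  1.75139756e+00  4.97241114e-05
  1.32891338e+00 -1.03274456e+00]
[[-0.     0.146  0.989]
 [-0.     0.989 -0.146]
 [-1.    -0.    -0.   ]] [[ 0.    -0.314  0.949 -0.142]
 [ 1.     0.001  0.     0.   ]
 [-0.001  0.949  0.314 -0.081]
 [ 0.     0.     0.     1.   ]]
```

View pics/w0.png

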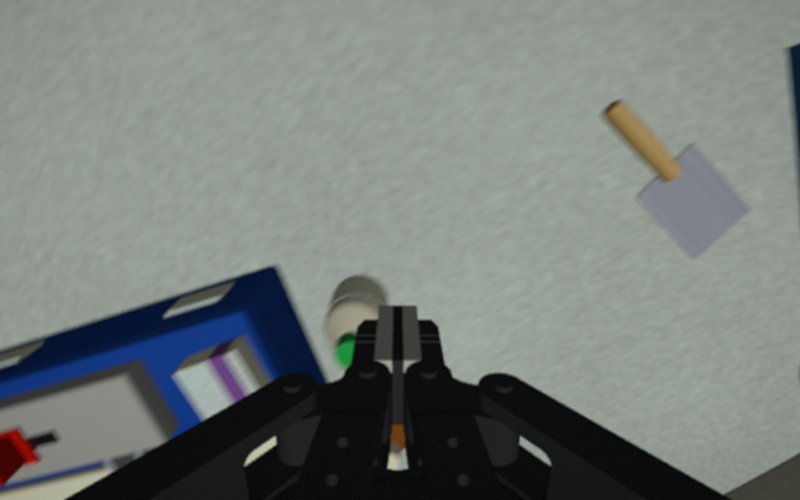

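The wrist view still shows the halfway point because the second call was refused. The fingers hide what lies beyond them. I'm continuing the move.

Request:
step_arm(
  increments=[
    {"grip": 0, "delta_pos": [0.0118, -0.0283, 0.001], "twist": 1.75},
    {"grip": 0, "delta_pos": [0.0118, -0.0283, 0.001], "twist": 1.75},
    {"grip": 0, "delta_pos": [0.0118, -0.0283, 0.001], "twist": 1.75},
    {"grip": 0, "delta_pos": [0.0118, -0.0283, 0.001], "twist": 1.75},
    {"grip": 0, "delta_pos": [0.0118, -0.0283, 0.001], "twist": 1.75},
    {"grip": 0, "delta_pos": [0.0118, -0.0283, 0.001], "twist": 1.75},
    {"grip": 0, "delta_pos": [0.0118, -0.0283, 0.001], "twist": 1.75},
    {"grip": 0, "delta_pos": [0.0118, -0.0283, 0.001], "twist": 1.75},
    {"grip": 0, "delta_pos": [0.0118, -0.0283, 0.001], "twist": 1.75},
    {"grip": 0, "delta_pos": [0.0118, -0.0283, 0.001], "twist": 1.75},
  ],
)

```text
clock: 1.82
position: [0.4918, -0.0532, 0.251]
ee_rot: [0.705, -0.056, 0.705, 0.056]
contact_force: [1.5, 1.0, 0.5]
width: -0.0002
```

Request:
step_arm(
  increments=[
    {"grip": 0, "delta_pos": [0, 0, 0], "twist": 0},
    {"grip": 0, "delta_pos": [0, 0, 0], "twist": 0},
  ],
)

```text
clock: 1.98
position: [0.4918, -0.0529, 0.2507]
ee_rot: [0.705, -0.054, 0.705, 0.055]
contact_force: [0.3, 0.2, -0.3]
width: -0.0
```

Run:
```python
from h import *
d=snap('wrist','w1'); save(d,'w1',s=1.25); s=d['state']
print(s['clock'],s['position'],s['contact_force'],s['width'],s['qpos'])
q=s['ee_rot']; print(R.from_quat([q[1],q[2],q[3],q[0]]).as_matrix().round(3))
```

```text
1.9833 [ 0.4918342  -0.05291835  0.25067062] [ 0.28724534  0.19720038 -0.33385194] -4.613061271832101e-05 [-2.48231490e-01  1.43907752e-01  1.63179678e+00  3.99006688e-04
  1.36738733e+00 -1.97346005e+00]
[[-0.001 -0.154  0.988]
 [ 0.001  0.988  0.154]
 [-1.     0.001 -0.001]]
```

View pics/w1.png

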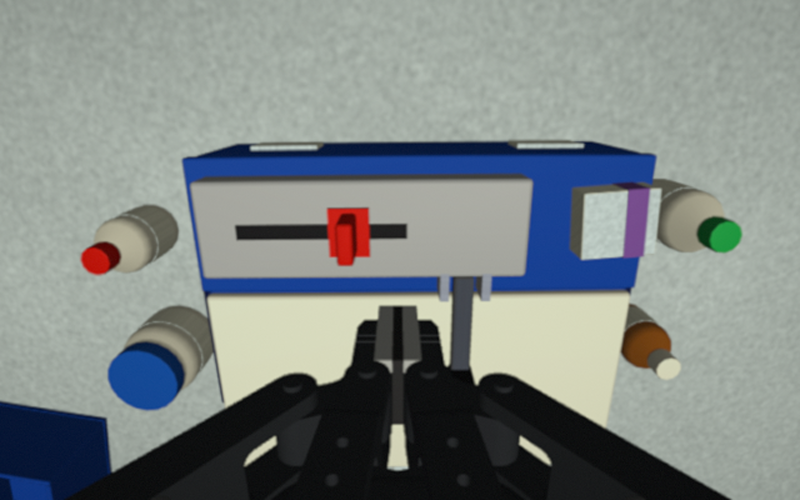

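The wrist view shows the fin's top face at about x 336–354, y 224–265, on its base plate. The housing spans (191,180)–(532,275), and the latch arm is right of the fingers at x≈462.

Run:
```python
from h import *
d=load('w1'); g=lambda p,z:at_z(d,(p[0]/1.25-.1,p[1]/1.25-.1),z)
print('fin top',g((345,245),.152),'L/R edges',g((336.5,250),.152),g((354,250),.152))
print('plate',g((348.5,232.5),.126))
H=[g(p,.124) for p in [(191,182),(532,180),(525,275),(205,278)]]
print(np.round(H,4).tolist(),np.mean(H,0))
for a,b in((0,1),(3,2)): e=H[b]-H[a]; print(np.degrees(np.arctan2(-e[0],e[1])),np.linalg.norm(e))
print('latch arm',g((462,290),.113))
```

```text
fin top [ 0.49737295 -0.08227484  0.152     ] L/R edges [ 0.50118262 -0.08679084  0.152     ] [ 0.49960575 -0.07675149  0.152     ]
plate [ 0.49793823 -0.08292421  0.126     ]
[[0.4811, -0.184, 0.124], [0.4473, 0.0247, 0.124], [0.5097, 0.0358, 0.124], [0.5449, -0.174, 0.124]] [ 0.49577488 -0.07438655  0.124     ]
9.19841713930629 0.2114397028766396
9.52607542677913 0.21280303935501071
latch arm [ 0.53146094 -0.00078126  0.113     ]
```

Request:
step_arm(
  increments=[
    {"grip": 0, "delta_pos": [0, 0, -0.025], "twist": 0},
    {"grip": 0, "delta_pos": [0, 0, -0.025], "twist": 0},
    {"grip": 0, "delta_pos": [0, 0, -0.025], "twist": 0},
    {"grip": 0, "delta_pos": [0, 0, -0.025], "twist": 0},
    {"grip": 0, "delta_pos": [0, 0, -0.015], "twist": 0},
    {"grip": 0, "delta_pos": [0, 0, 0], "twist": 0},
    {"grip": 0, "delta_pos": [0, 0, 0], "twist": 0},
    {"grip": 0, "delta_pos": [0, 0, 0], "twist": 0},
  ],
)

```text
clock: 2.7
position: [0.4922, -0.0513, 0.1374]
ee_rot: [0.705, -0.056, 0.704, 0.056]
contact_force: [0.3, -0.0, 0.0]
width: -0.0002
```

Request:
step_arm(
  increments=[
    {"grip": 0, "delta_pos": [0.0005, -0.003, 0], "twist": 0},
    {"grip": 0, "delta_pos": [0.0005, -0.003, 0], "twist": 0},
    {"grip": 0, "delta_pos": [0, 0, 0], "twist": 0},
    {"grip": 0, "delta_pos": [0, 0, 0], "twist": 0},
  ],
)

```text
clock: 3.03
position: [0.4931, -0.0583, 0.137]
ee_rot: [0.705, -0.056, 0.704, 0.055]
contact_force: [-0.8, 0.7, 0.3]
width: 0.0
```

Run:
```python
from h import *
d=snap('wrist','w2'); save(d,'w2',s=1.25); s=d['state']
print(s['clock'],s['position'],s['contact_force'])
```

```text
3.0333 [ 0.49307274 -0.05826803  0.13698049] [-0.77507623  0.72199328  0.28974622]
```

View pics/w2.png

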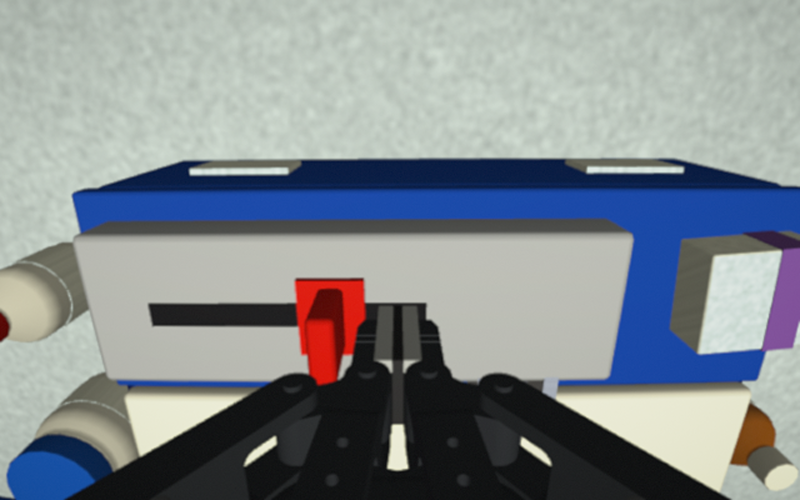

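The fin's right side is about 5 mm from the finger's left edge. The travel is at least 8 mm, so 7 mm more is safe even with no gap.

Request:
step_arm(
  increments=[
    {"grip": 0, "delta_pos": [0.00032, -0.00198, 0], "twist": 0},
    {"grip": 0, "delta_pos": [0.00032, -0.00198, 0], "twist": 0},
    {"grip": 0, "delta_pos": [0, 0, 0], "twist": 0},
    {"grip": 0, "delta_pos": [0, 0, 0], "twist": 0},
  ],
)

```text
clock: 3.42
position: [0.4933, -0.0621, 0.1363]
ee_rot: [0.705, -0.055, 0.705, 0.056]
contact_force: [0.6, 0.0, 0.3]
width: -0.0006
```

Request:
step_arm(
  increments=[
    {"grip": 0, "delta_pos": [0.00024, -0.00148, 0], "twist": 0},
    {"grip": 0, "delta_pos": [0, 0, 0], "twist": 0},
    {"grip": 0, "delta_pos": [0, 0, 0], "twist": 0},
  ],
)

```text
clock: 3.67
position: [0.4935, -0.0634, 0.1363]
ee_rot: [0.705, -0.056, 0.705, 0.056]
contact_force: [-0.1, -0.4, -0.2]
width: 0.0001
```

Request:
step_arm(
  increments=[
    {"grip": 0, "delta_pos": [0.00024, -0.00148, 0], "twist": 0},
    {"grip": 0, "delta_pos": [0, 0, 0], "twist": 0},
    {"grip": 0, "delta_pos": [0, 0, 0], "twist": 0},
  ],
)

```text
clock: 3.92
position: [0.4938, -0.0649, 0.1363]
ee_rot: [0.705, -0.056, 0.705, 0.056]
contact_force: [0.2, 0.1, -0.2]
width: -0.0001
```

Request:
step_arm(
  increments=[
    {"grip": 0, "delta_pos": [0.00024, -0.00148, 0], "twist": 0},
    {"grip": 0, "delta_pos": [0, 0, 0], "twist": 0},
    {"grip": 0, "delta_pos": [0, 0, 0], "twist": 0},
  ],
)

```text
clock: 4.17
position: [0.4939, -0.0659, 0.1363]
ee_rot: [0.705, -0.055, 0.705, 0.056]
contact_force: [-0.4, 3.0, -0.3]
width: -0.0002
```

Request:
step_arm(
  increments=[
    {"grip": 0, "delta_pos": [0.00024, -0.00148, 0], "twist": 0},
    {"grip": 0, "delta_pos": [0, 0, 0], "twist": 0},
    {"grip": 0, "delta_pos": [0, 0, 0], "twist": 0},
  ],
)

```text
clock: 4.42
position: [0.4941, -0.0675, 0.1363]
ee_rot: [0.705, -0.055, 0.705, 0.056]
contact_force: [0.5, 2.2, 0.2]
width: 0.0001
```

Request:
step_arm(
  increments=[
    {"grip": 0, "delta_pos": [0.00024, -0.00148, 0], "twist": 0},
    {"grip": 0, "delta_pos": [0, 0, 0], "twist": 0},
    {"grip": 0, "delta_pos": [0, 0, 0], "twist": 0},
  ],
)

```text
clock: 4.67
position: [0.4944, -0.0693, 0.1363]
ee_rot: [0.705, -0.056, 0.705, 0.056]
contact_force: [-0.2, 2.8, 0.6]
width: -0.0002
```

Contact came at TCP y≈-0.0655 with drag of about 3 N. The first 8 mm is free of the stop, so one 2.4 mm move is safe, then a single 1.3 mm step.

Request:
step_arm(
  increments=[
    {"grip": 0, "delta_pos": [0.00038, -0.00237, 0], "twist": 0},
    {"grip": 0, "delta_pos": [0, 0, 0], "twist": 0},
    {"grip": 0, "delta_pos": [0, 0, 0], "twist": 0},
  ],
)

```text
clock: 4.92
position: [0.4949, -0.0719, 0.1363]
ee_rot: [0.705, -0.056, 0.705, 0.056]
contact_force: [-0.6, 3.1, -0.1]
width: 0.0003
```

Request:
step_arm(
  increments=[
    {"grip": 0, "delta_pos": [0.0002, -0.0013, 0], "twist": 0},
    {"grip": 0, "delta_pos": [0, 0, 0], "twist": 0},
  ],
)

```text
clock: 5.08
position: [0.4951, -0.0731, 0.1363]
ee_rot: [0.705, -0.056, 0.705, 0.056]
contact_force: [0.1, 3.3, 0.4]
width: 0.0
```

Request:
step_arm(
  increments=[
    {"grip": 0, "delta_pos": [0.0002, -0.0013, 0], "twist": 0},
    {"grip": 0, "delta_pos": [0, 0, 0], "twist": 0},
  ],
)

```text
clock: 5.25
position: [0.4953, -0.0744, 0.1363]
ee_rot: [0.705, -0.056, 0.705, 0.056]
contact_force: [-0.7, 2.6, -0.4]
width: -0.0001
```

Request:
step_arm(
  increments=[
    {"grip": 0, "delta_pos": [0.0002, -0.0013, 0], "twist": 0},
    {"grip": 0, "delta_pos": [0, 0, 0], "twist": 0},
  ],
)

```text
clock: 5.42
position: [0.4955, -0.0757, 0.1363]
ee_rot: [0.705, -0.056, 0.705, 0.056]
contact_force: [0.3, 2.7, -0.5]
width: 0.0001
```

Request:
step_arm(
  increments=[
    {"grip": 0, "delta_pos": [0.0002, -0.0013, 0], "twist": 0},
    {"grip": 0, "delta_pos": [0, 0, 0], "twist": 0},
  ],
)

```text
clock: 5.58
position: [0.4957, -0.0771, 0.1363]
ee_rot: [0.705, -0.056, 0.705, 0.056]
contact_force: [0.1, 2.8, -0.9]
width: 0.0001
```

Request:
step_arm(
  increments=[
    {"grip": 0, "delta_pos": [0.0002, -0.0013, 0], "twist": 0},
    {"grip": 0, "delta_pos": [0, 0, 0], "twist": 0},
  ],
)

```text
clock: 5.75
position: [0.4959, -0.0784, 0.1363]
ee_rot: [0.705, -0.056, 0.705, 0.056]
contact_force: [0.7, 2.8, -1.0]
width: -0.0003
```

Request:
step_arm(
  increments=[
    {"grip": 0, "delta_pos": [0.0002, -0.0013, 0], "twist": 0},
    {"grip": 0, "delta_pos": [0, 0, 0], "twist": 0},
  ],
)

```text
clock: 5.92
position: [0.4961, -0.0796, 0.1363]
ee_rot: [0.705, -0.056, 0.705, 0.056]
contact_force: [-0.2, 2.6, 0.2]
width: 0.0004
```

Request:
step_arm(
  increments=[
    {"grip": 0, "delta_pos": [0.0002, -0.0013, 0], "twist": 0},
    {"grip": 0, "delta_pos": [0, 0, 0], "twist": 0},
  ],
)

```text
clock: 6.08
position: [0.4963, -0.0809, 0.1363]
ee_rot: [0.705, -0.056, 0.705, 0.056]
contact_force: [1.1, 2.6, -1.0]
width: -0.0002
```

Request:
step_arm(
  increments=[
    {"grip": 0, "delta_pos": [0.0002, -0.0013, 0], "twist": 0},
    {"grip": 0, "delta_pos": [0, 0, 0], "twist": 0},
  ],
)

```text
clock: 6.25
position: [0.4965, -0.0823, 0.1363]
ee_rot: [0.705, -0.056, 0.705, 0.056]
contact_force: [0.4, 2.8, -0.7]
width: -0.0
```

Request:
step_arm(
  increments=[
    {"grip": 0, "delta_pos": [0.0002, -0.0013, 0], "twist": 0},
    {"grip": 0, "delta_pos": [0, 0, 0], "twist": 0},
  ],
)

```text
clock: 6.42
position: [0.4967, -0.0836, 0.1363]
ee_rot: [0.705, -0.056, 0.705, 0.056]
contact_force: [0.2, 2.6, -1.3]
width: -0.0001
```

Request:
step_arm(
  increments=[
    {"grip": 0, "delta_pos": [0.0002, -0.0013, 0], "twist": 0},
    {"grip": 0, "delta_pos": [0, 0, 0], "twist": 0},
  ],
)

```text
clock: 6.58
position: [0.4969, -0.0849, 0.1363]
ee_rot: [0.705, -0.056, 0.705, 0.056]
contact_force: [0.3, 3.0, 0.0]
width: -0.0002
```

Request:
step_arm(
  increments=[
    {"grip": 0, "delta_pos": [0.0002, -0.0013, 0], "twist": 0},
    {"grip": 0, "delta_pos": [0, 0, 0], "twist": 0},
  ],
)

```text
clock: 6.75
position: [0.4971, -0.0862, 0.1363]
ee_rot: [0.705, -0.056, 0.705, 0.056]
contact_force: [1.3, 2.0, -0.8]
width: 0.0
```

Request:
step_arm(
  increments=[
    {"grip": 0, "delta_pos": [0.0002, -0.0013, 0], "twist": 0},
    {"grip": 0, "delta_pos": [0, 0, 0], "twist": 0},
  ],
)

```text
clock: 6.92
position: [0.4973, -0.0875, 0.1363]
ee_rot: [0.705, -0.056, 0.705, 0.056]
contact_force: [0.7, 2.7, 0.1]
width: 0.0
```

Request:
step_arm(
  increments=[
    {"grip": 0, "delta_pos": [0.0002, -0.0013, 0], "twist": 0},
    {"grip": 0, "delta_pos": [0, 0, 0], "twist": 0},
  ],
)

```text
clock: 7.08
position: [0.4975, -0.0888, 0.1363]
ee_rot: [0.705, -0.056, 0.705, 0.056]
contact_force: [0.9, 2.9, -1.1]
width: 0.0002
```

Request:
step_arm(
  increments=[
    {"grip": 0, "delta_pos": [0.0002, -0.0013, 0], "twist": 0},
    {"grip": 0, "delta_pos": [0, 0, 0], "twist": 0},
  ],
)

```text
clock: 7.25
position: [0.4978, -0.0901, 0.1363]
ee_rot: [0.705, -0.056, 0.705, 0.056]
contact_force: [0.9, 3.5, -0.7]
width: 0.0002
```

Request:
step_arm(
  increments=[
    {"grip": 0, "delta_pos": [0.0002, -0.0013, 0], "twist": 0},
    {"grip": 0, "delta_pos": [0, 0, 0], "twist": 0},
  ],
)

```text
clock: 7.42
position: [0.4979, -0.0914, 0.1363]
ee_rot: [0.705, -0.056, 0.705, 0.056]
contact_force: [-0.0, 3.2, -1.3]
width: -0.0004
```

Request:
step_arm(
  increments=[
    {"grip": 0, "delta_pos": [0.0002, -0.0013, 0], "twist": 0},
    {"grip": 0, "delta_pos": [0, 0, 0], "twist": 0},
  ],
)

```text
clock: 7.58
position: [0.4981, -0.0927, 0.1363]
ee_rot: [0.705, -0.056, 0.705, 0.056]
contact_force: [1.4, 2.6, 0.1]
width: -0.0001
```

Request:
step_arm(
  increments=[
    {"grip": 0, "delta_pos": [0.0002, -0.0013, 0], "twist": 0},
    {"grip": 0, "delta_pos": [0, 0, 0], "twist": 0},
  ],
)

```text
clock: 7.75
position: [0.4984, -0.094, 0.1363]
ee_rot: [0.705, -0.056, 0.705, 0.056]
contact_force: [1.7, 1.5, -1.3]
width: -0.0004
```

Request:
step_arm(
  increments=[
    {"grip": 0, "delta_pos": [0.0002, -0.0013, 0], "twist": 0},
    {"grip": 0, "delta_pos": [0, 0, 0], "twist": 0},
  ],
)

```text
clock: 7.92
position: [0.4985, -0.0953, 0.1363]
ee_rot: [0.705, -0.056, 0.705, 0.056]
contact_force: [1.7, 2.7, -0.8]
width: 0.0001
```

Request:
step_arm(
  increments=[
    {"grip": 0, "delta_pos": [0.0002, -0.0013, 0], "twist": 0},
    {"grip": 0, "delta_pos": [0, 0, 0], "twist": 0},
  ],
)

```text
clock: 8.08
position: [0.4987, -0.0966, 0.1363]
ee_rot: [0.705, -0.056, 0.705, 0.056]
contact_force: [0.5, 2.7, -1.0]
width: 0.0003
```

Request:
step_arm(
  increments=[
    {"grip": 0, "delta_pos": [0.0002, -0.0013, 0], "twist": 0},
    {"grip": 0, "delta_pos": [0, 0, 0], "twist": 0},
  ],
)

```text
clock: 8.25
position: [0.499, -0.0979, 0.1363]
ee_rot: [0.705, -0.056, 0.705, 0.056]
contact_force: [1.2, 3.2, -1.0]
width: -0.0001
```

Request:
step_arm(
  increments=[
    {"grip": 0, "delta_pos": [0.0002, -0.0013, 0], "twist": 0},
    {"grip": 0, "delta_pos": [0, 0, 0], "twist": 0},
  ],
)

```text
clock: 8.42
position: [0.4991, -0.0989, 0.1363]
ee_rot: [0.705, -0.055, 0.705, 0.056]
contact_force: [1.1, 4.4, 0.1]
width: 0.0001
```

Request:
step_arm(
  increments=[
    {"grip": 0, "delta_pos": [0.0001, -0.0005, 0], "twist": 0},
    {"grip": 0, "delta_pos": [0, 0, 0], "twist": 0},
  ],
)

```text
clock: 8.58
position: [0.4991, -0.0991, 0.1363]
ee_rot: [0.705, -0.055, 0.705, 0.056]
contact_force: [1.1, 5.0, 0.2]
width: 0.0001
```

Request:
step_arm(
  increments=[
    {"grip": 0, "delta_pos": [0.0001, -0.0006, 0], "twist": 0},
    {"grip": 0, "delta_pos": [0, 0, 0], "twist": 0},
  ],
)

```text
clock: 8.75
position: [0.4992, -0.0992, 0.1364]
ee_rot: [0.705, -0.055, 0.705, 0.056]
contact_force: [0.9, 6.4, -0.7]
width: 0.0001
```

Request:
step_arm(
  increments=[
    {"grip": 0, "delta_pos": [0.0001, -0.0006, 0], "twist": 0},
    {"grip": 0, "delta_pos": [0, 0, 0], "twist": 0},
  ],
)

```text
clock: 8.92
position: [0.4992, -0.0994, 0.1363]
ee_rot: [0.705, -0.055, 0.705, 0.056]
contact_force: [0.8, 6.9, 0.6]
width: -0.0001
```

It has come up firm: force rose from 3 to 7 N while the TCP moved only 0.5 mm, so about 4 N is on the stop. I'm backing off, rising and moving to where the wrist camera sees the latch grip.

Request:
step_arm(
  increments=[
    {"grip": 0, "delta_pos": [-0.001, 0.006, 0], "twist": 0},
    {"grip": 0, "delta_pos": [0, 0, 0.01], "twist": 0},
    {"grip": 0, "delta_pos": [0, 0, 0.03], "twist": 0},
    {"grip": 0, "delta_pos": [0, 0, 0.035], "twist": 0},
    {"grip": 0, "delta_pos": [0, 0, 0.035], "twist": 0},
    {"grip": 0.6, "delta_pos": [0.027, 0.014, 0], "twist": 0},
    {"grip": 0.6, "delta_pos": [0.027, 0.014, 0], "twist": 0},
    {"grip": 0.6, "delta_pos": [0.027, 0.014, 0], "twist": 0},
    {"grip": 0.6, "delta_pos": [0.026, 0.014, 0], "twist": 0},
    {"grip": 0.6, "delta_pos": [0, 0, 0], "twist": 0},
  ],
)

```text
clock: 9.75
position: [0.6101, -0.0376, 0.2467]
ee_rot: [0.707, -0.057, 0.703, 0.056]
contact_force: [0.3, -0.1, 0.4]
width: 0.0512
```

Request:
step_arm(
  increments=[
    {"grip": 0.6, "delta_pos": [0, 0, 0], "twist": 0},
    {"grip": 0.6, "delta_pos": [0, 0, 0], "twist": 0},
    {"grip": 0.6, "delta_pos": [0, 0, 0], "twist": 0},
  ],
)

```text
clock: 10.0
position: [0.6043, -0.0395, 0.2467]
ee_rot: [0.705, -0.056, 0.705, 0.055]
contact_force: [-0.5, -0.3, -0.1]
width: 0.0517
```

Run:
```python
from h import *
d=snap('wrist','w3'); save(d,'w3',s=1.25); s=d['state']
print(s['clock'],s['position'],s['contact_force'])
```

```text
10.0 [ 0.60434353 -0.03954461  0.24672407] [-0.53431357 -0.31084727 -0.11851341]
```

View pics/w3.png

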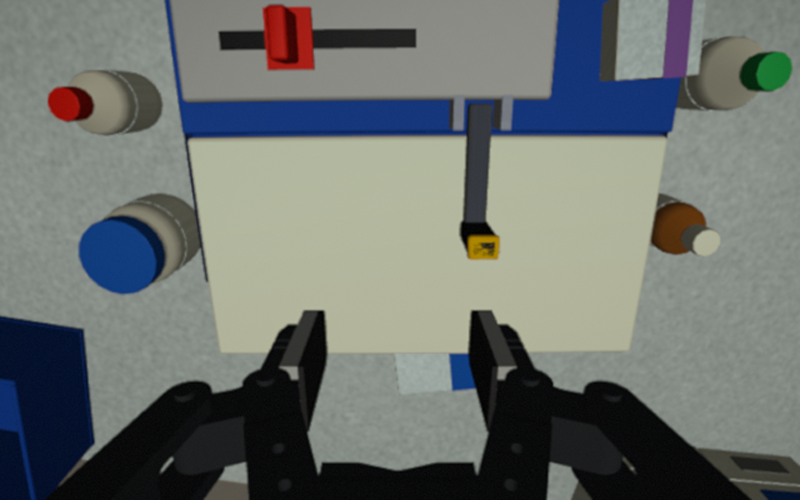

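The grip's yellow top spans x 468–499, y 235–259 (centre about (483,247)). The fin has moved left along its slot to about x 277, and the latch and the lid are still flat.

Run:
```python
from h import *
d=load('w3'); g=lambda p,z:at_z(d,(p[0]/1.25-.1,p[1]/1.25-.1),z)
G=g((483.5,247),.150); print('grip',G, g((468,247),.15)-g((499,247),.15))
print('hinge arm',g((480,106),.117),'fin',g((276,35),.152))
print('delta',G-d['state']['position'])
```

```text
grip [0.59798571 0.00976478 0.15      ] [ 0.00282093 -0.017637    0.        ]
hinge arm [ 0.52196533 -0.00289312  0.117     ] fin [ 0.50477093 -0.11621906  0.152     ]
delta [-0.00635782  0.04930939 -0.09672407]
```

Request:
step_arm(
  increments=[
    {"grip": 0.6, "delta_pos": [-0.0032, 0.0246, 0], "twist": 0},
    {"grip": 0.6, "delta_pos": [-0.0032, 0.0246, 0], "twist": 0},
    {"grip": 0.6, "delta_pos": [0, 0, 0], "twist": 0},
    {"grip": 0.6, "delta_pos": [0, 0, -0.03], "twist": 0},
    {"grip": 0.6, "delta_pos": [0, 0, -0.03], "twist": 0},
    {"grip": 0.6, "delta_pos": [0, 0, -0.03], "twist": 0},
    {"grip": 0.6, "delta_pos": [0, 0, -0.02], "twist": 0},
    {"grip": 0.6, "delta_pos": [0, 0, -0.015], "twist": 0},
    {"grip": 0.6, "delta_pos": [0, 0, -0.004], "twist": 0},
    {"grip": 0.6, "delta_pos": [0, 0, 0], "twist": 0},
  ],
)

```text
clock: 10.88
position: [0.5978, 0.0098, 0.1165]
ee_rot: [0.704, -0.055, 0.706, 0.055]
contact_force: [-0.3, -0.3, -0.0]
width: 0.0511
```

Request:
step_arm(
  increments=[
    {"grip": 0.6, "delta_pos": [0, 0, 0], "twist": 0},
    {"grip": 0.6, "delta_pos": [0, 0, 0], "twist": 0},
  ],
)

```text
clock: 11.05
position: [0.5999, 0.0101, 0.119]
ee_rot: [0.706, -0.056, 0.704, 0.055]
contact_force: [0.3, 0.9, -0.3]
width: 0.051
```

Run:
```python
from h import *
d=snap('wrist','w4'); save(d,'w4',s=1.25)
```

```text
(no output)
```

View pics/w4.png

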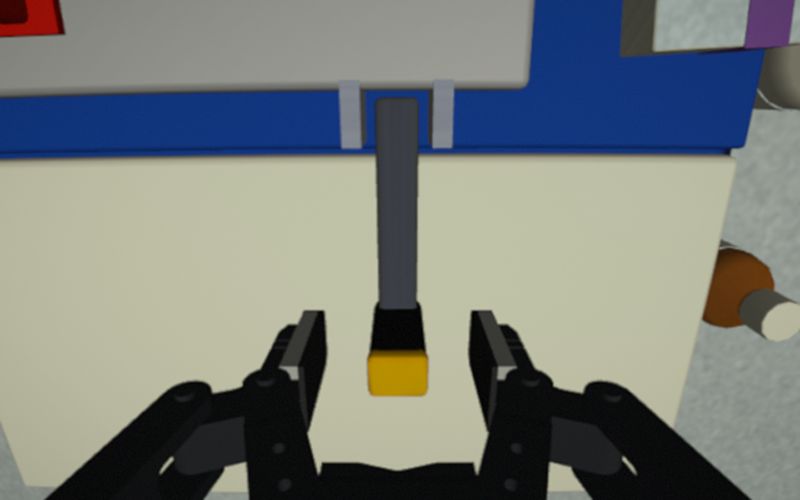

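The grip, centred at x≈398, lies midway between the pads (325 and 469), so it is well aligned. I'm closing now.

Request:
step_arm(
  increments=[
    {"grip": 0, "delta_pos": [0, 0, 0], "twist": 0},
    {"grip": 0, "delta_pos": [0, 0, 0], "twist": 0},
    {"grip": 0, "delta_pos": [0, 0, 0], "twist": 0},
    {"grip": 0, "delta_pos": [0, 0, 0], "twist": 0},
    {"grip": 0, "delta_pos": [0, 0, 0], "twist": 0},
    {"grip": 0, "delta_pos": [0, 0, 0], "twist": 0},
    {"grip": 0, "delta_pos": [0, 0, 0], "twist": 0},
    {"grip": 0, "delta_pos": [0, 0, 0], "twist": 0},
  ],
  force=30,
)

```text
clock: 11.77
position: [0.5994, 0.0101, 0.118]
ee_rot: [0.705, -0.056, 0.704, 0.055]
contact_force: [-1.3, -3.3, 5.6]
width: 0.0176
```

Request:
step_arm(
  increments=[
    {"grip": 0, "delta_pos": [0, 0, 0.001], "twist": 0},
    {"grip": 0, "delta_pos": [0, 0, 0], "twist": 0},
  ],
)

```text
clock: 11.93
position: [0.5994, 0.0101, 0.1182]
ee_rot: [0.705, -0.056, 0.705, 0.055]
contact_force: [1.6, -2.6, 1.1]
width: 0.0175
```

Request:
step_arm(
  increments=[
    {"grip": 0, "delta_pos": [-0.0003, 0, 0.0012], "twist": 0},
    {"grip": 0, "delta_pos": [0, 0, 0], "twist": 0},
  ],
)

```text
clock: 12.1
position: [0.5991, 0.0101, 0.1188]
ee_rot: [0.705, -0.056, 0.705, 0.055]
contact_force: [2.7, -3.3, -5.8]
width: 0.0172
```

Request:
step_arm(
  increments=[
    {"grip": 0, "delta_pos": [-0.0003, 0, 0.0007], "twist": 0},
    {"grip": 0, "delta_pos": [0, 0, 0], "twist": 0},
  ],
)

```text
clock: 12.27
position: [0.5989, 0.0101, 0.1195]
ee_rot: [0.705, -0.056, 0.705, 0.055]
contact_force: [3.0, -3.5, -6.4]
width: 0.0174
```

Request:
step_arm(
  increments=[
    {"grip": 0, "delta_pos": [-0.0003, 0, 0.001], "twist": 0},
    {"grip": 0, "delta_pos": [0, 0, 0], "twist": 0},
  ],
)

```text
clock: 12.43
position: [0.5985, 0.0101, 0.1205]
ee_rot: [0.705, -0.056, 0.705, 0.055]
contact_force: [3.2, -3.9, -6.3]
width: 0.0173
```

Run:
```python
import numpy as np
# arc in steps of 0.1 rad from th0; grasp-relative (75,24)
y=np.radians(9.2); P=lambda t:np.array([.075*np.cos(t)-.023*np.sin(t),.075*np.sin(t)+.023*np.cos(t)])
th=np.linspace(.035,1.5,25)
for a,b in zip(th,th[1:]):
    d=P(b)-P(a); print(round(b,3),np.round([d[0]*np.cos(y),d[0]*np.sin(y),d[1]],4).tolist())
```

```text
0.096 [-0.0017, -0.0003, 0.0045]
0.157 [-0.0019, -0.0003, 0.0044]
0.218 [-0.0022, -0.0004, 0.0042]
0.279 [-0.0025, -0.0004, 0.0041]
0.34 [-0.0027, -0.0004, 0.0039]
0.401 [-0.0029, -0.0005, 0.0038]
0.462 [-0.0031, -0.0005, 0.0036]
0.523 [-0.0034, -0.0005, 0.0034]
0.584 [-0.0036, -0.0006, 0.0032]
0.645 [-0.0037, -0.0006, 0.0029]
0.706 [-0.0039, -0.0006, 0.0027]
0.768 [-0.0041, -0.0007, 0.0024]
0.829 [-0.0042, -0.0007, 0.0022]
0.89 [-0.0043, -0.0007, 0.0019]
0.951 [-0.0044, -0.0007, 0.0017]
1.012 [-0.0045, -0.0007, 0.0014]
1.073 [-0.0046, -0.0007, 0.0011]
1.134 [-0.0047, -0.0008, 0.0008]
1.195 [-0.0047, -0.0008, 0.0005]
1.256 [-0.0047, -0.0008, 0.0002]
1.317 [-0.0047, -0.0008, -0.0001]
1.378 [-0.0047, -0.0008, -0.0004]
1.439 [-0.0047, -0.0008, -0.0006]
1.5 [-0.0046, -0.0008, -0.0009]
```

The latch is free: the force stays near 6 N while the grip follows every step. Swinging along the arc.

Request:
step_arm(
  increments=[
    {"grip": 0, "delta_pos": [-0.0017, -0.0003, 0.0045], "twist": 0},
    {"grip": 0, "delta_pos": [-0.0019, -0.0003, 0.0044], "twist": 0},
    {"grip": 0, "delta_pos": [-0.0022, -0.0004, 0.0042], "twist": 0},
    {"grip": 0, "delta_pos": [-0.0025, -0.0004, 0.0041], "twist": 0},
    {"grip": 0, "delta_pos": [0, 0, 0], "twist": 0},
  ],
)

```text
clock: 12.85
position: [0.5892, 0.0086, 0.1382]
ee_rot: [0.705, -0.056, 0.705, 0.055]
contact_force: [0.6, -5.1, -2.5]
width: 0.0176
```

Request:
step_arm(
  increments=[
    {"grip": 0, "delta_pos": [-0.0027, -0.0004, 0.0039], "twist": 0},
    {"grip": 0, "delta_pos": [-0.0029, -0.0005, 0.0038], "twist": 0},
    {"grip": 0, "delta_pos": [-0.0031, -0.0005, 0.0036], "twist": 0},
    {"grip": 0, "delta_pos": [-0.0034, -0.0005, 0.0034], "twist": 0},
    {"grip": 0, "delta_pos": [0, 0, 0], "twist": 0},
  ],
)

```text
clock: 13.27
position: [0.577, 0.0066, 0.1528]
ee_rot: [0.704, -0.056, 0.705, 0.055]
contact_force: [0.4, -5.4, -1.8]
width: 0.0175
```

Request:
step_arm(
  increments=[
    {"grip": 0, "delta_pos": [-0.0036, -0.0006, 0.0032], "twist": 0},
    {"grip": 0, "delta_pos": [-0.0037, -0.0006, 0.0029], "twist": 0},
    {"grip": 0, "delta_pos": [-0.0039, -0.0006, 0.0027], "twist": 0},
    {"grip": 0, "delta_pos": [-0.0041, -0.0007, 0.0024], "twist": 0},
    {"grip": 0, "delta_pos": [-0.0042, -0.0007, 0.0022], "twist": 0},
    {"grip": 0, "delta_pos": [0, 0, 0], "twist": 0},
  ],
)

```text
clock: 13.77
position: [0.5581, 0.0035, 0.1664]
ee_rot: [0.705, -0.056, 0.705, 0.055]
contact_force: [1.9, -5.2, -3.8]
width: 0.0174
```

Request:
step_arm(
  increments=[
    {"grip": 0, "delta_pos": [-0.0043, -0.0007, 0.0019], "twist": 0},
    {"grip": 0, "delta_pos": [-0.0044, -0.0007, 0.0017], "twist": 0},
    {"grip": 0, "delta_pos": [-0.0045, -0.0007, 0.0014], "twist": 0},
    {"grip": 0, "delta_pos": [-0.0046, -0.0007, 0.0011], "twist": 0},
    {"grip": 0, "delta_pos": [-0.0047, -0.0008, 0.0008], "twist": 0},
    {"grip": 0, "delta_pos": [0, 0, 0], "twist": 0},
  ],
)

```text
clock: 14.27
position: [0.5368, 0.0, 0.1739]
ee_rot: [0.706, -0.056, 0.704, 0.055]
contact_force: [3.9, -4.3, -2.3]
width: 0.0173
```

Request:
step_arm(
  increments=[
    {"grip": 0, "delta_pos": [-0.0047, -0.0008, 0.0005], "twist": 0},
    {"grip": 0, "delta_pos": [-0.0047, -0.0008, 0.0002], "twist": 0},
    {"grip": 0, "delta_pos": [-0.0047, -0.0008, -0.0001], "twist": 0},
    {"grip": 0, "delta_pos": [0, 0, 0], "twist": 0},
  ],
)

```text
clock: 14.6
position: [0.5236, -0.0022, 0.1751]
ee_rot: [0.707, -0.056, 0.703, 0.055]
contact_force: [4.0, -4.0, -0.9]
width: 0.0175
```

Request:
step_arm(
  increments=[
    {"grip": 0, "delta_pos": [-0.0047, -0.0008, -0.0004], "twist": 0},
    {"grip": 0, "delta_pos": [-0.0047, -0.0008, -0.0006], "twist": 0},
    {"grip": 0, "delta_pos": [0, 0, 0], "twist": 0},
  ],
)

```text
clock: 14.85
position: [0.5147, -0.0037, 0.1747]
ee_rot: [0.707, -0.056, 0.702, 0.055]
contact_force: [3.1, -3.4, 1.5]
width: 0.0174
```

Run:
```python
from h import *
d=snap('scene','s1'); save(d,'s1',(190,120,370,270),s=4)
```

View pics/s1.png

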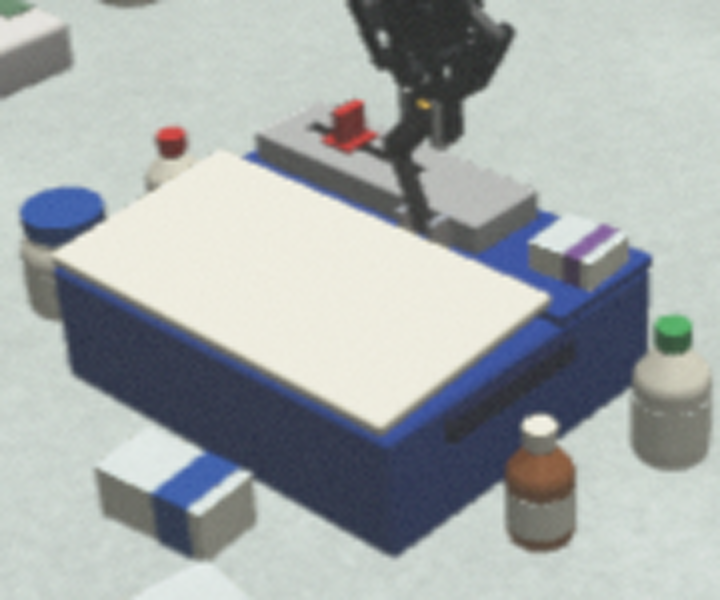

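The picture shows the latch nearly upright in the fingers, the lid ajar, and the fin at the far end of its slot. By geometry the latch is at about 1.4 rad. I'm nudging it a little more, then opening and rising.

Request:
step_arm(
  increments=[
    {"grip": 0, "delta_pos": [-0.0045, -0.0008, -0.0009], "twist": 0},
    {"grip": 0, "delta_pos": [0, 0, 0], "twist": 0},
    {"grip": 0, "delta_pos": [0, 0, 0], "twist": 0},
  ],
)

```text
clock: 15.15
position: [0.5105, -0.0043, 0.1741]
ee_rot: [0.707, -0.056, 0.702, 0.055]
contact_force: [3.9, -2.1, 3.1]
width: 0.0172
```

Request:
step_arm(
  increments=[
    {"grip": 0.6, "delta_pos": [0, 0, 0], "twist": 0},
    {"grip": 0.6, "delta_pos": [0, 0, 0], "twist": 0},
    {"grip": 0.6, "delta_pos": [0, 0, 0], "twist": 0},
    {"grip": 0.6, "delta_pos": [0, 0, 0], "twist": 0},
    {"grip": 0.6, "delta_pos": [0, 0, 0], "twist": 0},
    {"grip": 0.6, "delta_pos": [0, 0, 0], "twist": 0},
  ],
)

```text
clock: 15.65
position: [0.5072, -0.0041, 0.1719]
ee_rot: [0.705, -0.055, 0.705, 0.056]
contact_force: [-0.4, 0.9, 0.1]
width: 0.0513
```

Request:
step_arm(
  increments=[
    {"grip": 0.6, "delta_pos": [0, 0, 0.01], "twist": 0},
    {"grip": 0.6, "delta_pos": [0, 0, 0.02], "twist": 0},
    {"grip": 0.6, "delta_pos": [0, 0, 0.03], "twist": 0},
    {"grip": 0.6, "delta_pos": [0, 0, 0.03], "twist": 0},
    {"grip": 0.6, "delta_pos": [-0.02, -0.02, 0.02], "twist": 0},
    {"grip": 0.6, "delta_pos": [-0.03, -0.03, 0], "twist": 0},
    {"grip": 0.6, "delta_pos": [-0.03, -0.03, 0], "twist": 0},
    {"grip": 0.6, "delta_pos": [0, 0, 0], "twist": 0},
    {"grip": 0.6, "delta_pos": [0, 0, 0], "twist": 0},
  ],
)

```text
clock: 16.4
position: [0.4278, -0.0843, 0.2832]
ee_rot: [0.706, -0.054, 0.704, 0.054]
contact_force: [0.8, -0.1, -0.4]
width: 0.0512
```

Run:
```python
from h import *
d=snap('scene','s2'); d2=snap('scene','s3'); save(d2,'s2',(190,120,370,270),s=4); print(manip.get_state()['contact_force'])
```

```text
[-0.50272558 -0.2667721  -0.17009258]
```

View pics/s2.png

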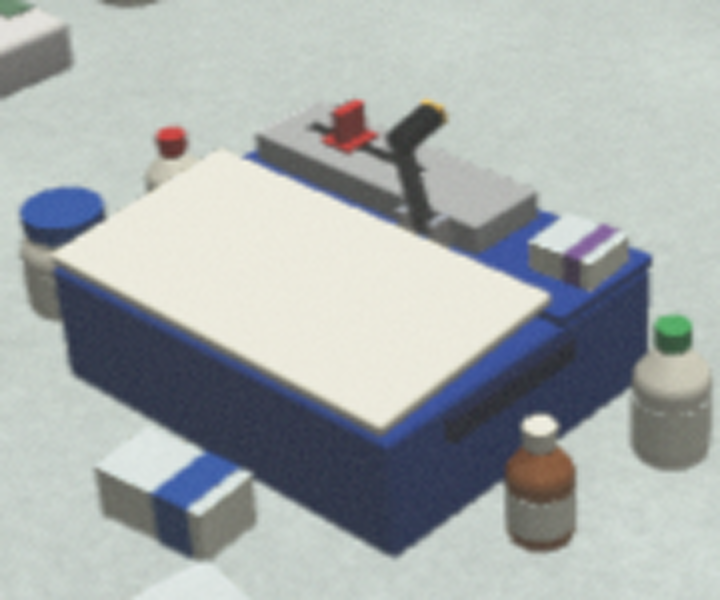

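The latch stands up free with its yellow end at about (433,108), and the lid's catch edge sits raised. I'll check both angles numerically.

Run:
```python
from h import *
d=load('s3'); y=np.radians(9.2); X=np.array([np.cos(y),np.sin(y),0]); Y=np.array([-np.sin(y),np.cos(y),0])
h=np.array([.598,.0097,.113])-.075*X
crop=lambda P:((proj(d,P)-[190,120]+.4)*4).round(0).tolist()
for t in (1.2,1.35,1.5): print(t,'yellow',crop(h+X*(.075*np.cos(t)-.037*np.sin(t))+[0,0,.075*np.sin(t)+.037*np.cos(t)]))
C=np.array([.4479,-.0464,0])+.130*X   # from deck edge midpoint
for a in (0,.1,.2): print(a,'lid +y catch corner',crop(C+X*(.130-.162*np.cos(a))+Y*.155+[0,0,.104+.162*np.sin(a)]), 'hinge corner',crop(C+X*.130+Y*.155+[0,0,.104]))
```

```text
1.2 yellow [[428.0, 111.0]]
1.35 yellow [[441.0, 107.0]]
1.5 yellow [[453.0, 106.0]]
0 lid +y catch corner [[551.0, 309.0]] hinge corner [[375.0, 425.0]]
0.1 lid +y catch corner [[550.0, 288.0]] hinge corner [[375.0, 425.0]]
0.2 lid +y catch corner [[548.0, 268.0]] hinge corner [[375.0, 425.0]]
```

Run:
```python
from h import *
a,b=load('s0')['img'],load('s3')['img']
c=lambda im,x,y,w,h:cv2.resize(im[y:y+h,x:x+w,::-1],None,fx=8,fy=8,interpolation=cv2.INTER_CUBIC)
L=c(b,270,138,50,46); M=np.vstack([c(a,300,180,46,23),c(b,300,180,46,23)])
cv2.imwrite('pics/cmp.png',np.hstack([L,M])); print(L.shape,M.shape)
d=load('s3'); y=np.radians(9.2); X=np.array([np.cos(y),np.sin(y),0]); h=np.array([.598,.0097,.113])-.075*X
f=lambda P:((proj(d,P)-[270,138]+.45)*8).round(0).tolist()
print('hinge',f(h))
for t in (1.1,1.2,1.3,1.4,1.5):
    q=lambda x,z:h+X*(x*np.cos(t)-z*np.sin(t))+[0,0,x*np.sin(t)+z*np.cos(t)]
    print(t,'foot',f(q(.075,-.005)),'top',f(q(.075,.037)))
```

```text
(368, 400, 3) (368, 368, 3)
hinge [[213.0, 305.0]]
1.1 foot [[123.0, 181.0]] top [[200.0, 87.0]]
1.2 foot [[137.0, 164.0]] top [[217.0, 79.0]]
1.3 foot [[151.0, 148.0]] top [[234.0, 72.0]]
1.4 foot [[166.0, 134.0]] top [[251.0, 69.0]]
1.5 foot [[181.0, 122.0]] top [[267.0, 68.0]]
```

View pics/cmp.png

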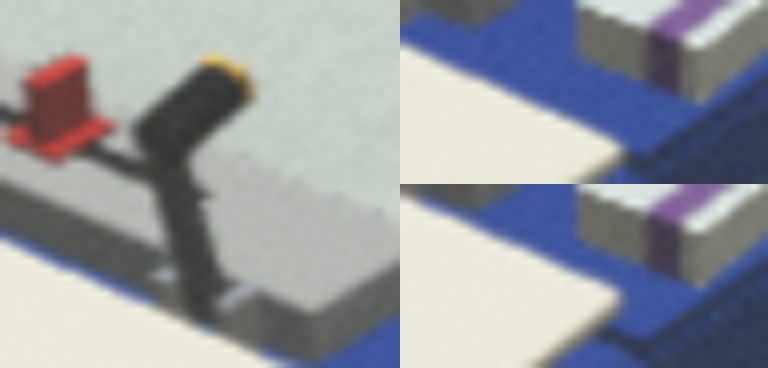

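The lid's corner has risen about 5 px against the start picture (roughly 0.1 rad), so it is ajar. The latch, though, looks to be at about 1.3 rad. I'll nudge it nearer its limit with shut fingers from the +x side.

Request:
step_arm(
  increments=[
    {"grip": 0, "delta_pos": [0.029, 0.018, 0], "twist": 0},
    {"grip": 0, "delta_pos": [0.029, 0.018, 0], "twist": 0},
    {"grip": 0, "delta_pos": [0.029, 0.018, 0], "twist": 0},
    {"grip": 0, "delta_pos": [0.029, 0.018, 0], "twist": 0},
    {"grip": 0, "delta_pos": [0.031, 0.018, 0], "twist": 0},
    {"grip": 0, "delta_pos": [0, 0, 0], "twist": 0},
    {"grip": 0, "delta_pos": [0, 0, 0], "twist": 0},
  ],
  force=20,
)

```text
clock: 17.08
position: [0.5775, 0.0092, 0.2806]
ee_rot: [0.704, -0.057, 0.706, 0.057]
contact_force: [-0.5, -0.9, -0.4]
width: 0.0002
```

Request:
step_arm(
  increments=[
    {"grip": 0, "delta_pos": [0, 0, -0.03], "twist": 0},
    {"grip": 0, "delta_pos": [0, 0, -0.03], "twist": 0},
    {"grip": 0, "delta_pos": [0, 0, -0.03], "twist": 0},
    {"grip": 0, "delta_pos": [0, 0, -0.025], "twist": 0},
    {"grip": 0, "delta_pos": [0, 0, 0], "twist": 0},
    {"grip": 0, "delta_pos": [0, 0, 0], "twist": 0},
  ],
)

```text
clock: 17.58
position: [0.5744, 0.007, 0.1664]
ee_rot: [0.704, -0.056, 0.706, 0.056]
contact_force: [0.4, -0.4, 0.5]
width: -0.0002
```

Request:
step_arm(
  increments=[
    {"grip": 0, "delta_pos": [-0.003, -0.0005, 0], "twist": 0},
    {"grip": 0, "delta_pos": [-0.003, -0.0005, 0], "twist": 0},
    {"grip": 0, "delta_pos": [-0.003, -0.0005, 0], "twist": 0},
    {"grip": 0, "delta_pos": [0, 0, 0], "twist": 0},
  ],
)

```text
clock: 17.92
position: [0.5666, 0.0051, 0.1687]
ee_rot: [0.706, -0.056, 0.704, 0.055]
contact_force: [-0.6, -0.2, -0.1]
width: 0.0
```

Request:
step_arm(
  increments=[
    {"grip": 0, "delta_pos": [-0.003, -0.0005, 0], "twist": 0},
    {"grip": 0, "delta_pos": [-0.003, -0.0005, 0], "twist": 0},
    {"grip": 0, "delta_pos": [0, 0, 0], "twist": 0},
  ],
)

```text
clock: 18.17
position: [0.5609, 0.0041, 0.1678]
ee_rot: [0.706, -0.056, 0.704, 0.056]
contact_force: [0.6, 1.4, -0.2]
width: 0.0004
```

Request:
step_arm(
  increments=[
    {"grip": 0, "delta_pos": [-0.003, -0.0005, 0], "twist": 0},
    {"grip": 0, "delta_pos": [0, 0, 0], "twist": 0},
    {"grip": 0, "delta_pos": [0, 0, 0], "twist": 0},
  ],
)

```text
clock: 18.42
position: [0.5589, 0.0037, 0.1678]
ee_rot: [0.706, -0.056, 0.704, 0.056]
contact_force: [3.4, 0.9, 2.6]
width: 0.0001
```

Request:
step_arm(
  increments=[
    {"grip": 0, "delta_pos": [-0.003, -0.0005, 0], "twist": 0},
    {"grip": 0, "delta_pos": [0, 0, 0], "twist": 0},
    {"grip": 0, "delta_pos": [0, 0, 0], "twist": 0},
  ],
)

```text
clock: 18.67
position: [0.5549, 0.0031, 0.1673]
ee_rot: [0.705, -0.056, 0.705, 0.056]
contact_force: [3.2, 1.1, 2.5]
width: 0.0002
```

Request:
step_arm(
  increments=[
    {"grip": 0, "delta_pos": [-0.003, -0.0005, 0], "twist": 0},
    {"grip": 0, "delta_pos": [0, 0, 0], "twist": 0},
    {"grip": 0, "delta_pos": [0, 0, 0], "twist": 0},
  ],
)

```text
clock: 18.92
position: [0.5512, 0.0026, 0.1669]
ee_rot: [0.705, -0.056, 0.705, 0.056]
contact_force: [1.9, -0.4, 1.6]
width: 0.0003
```

Request:
step_arm(
  increments=[
    {"grip": 0, "delta_pos": [-0.0015, -0.0002, 0], "twist": 0},
    {"grip": 0, "delta_pos": [0, 0, 0], "twist": 0},
    {"grip": 0, "delta_pos": [0, 0, 0], "twist": 0},
  ],
)

```text
clock: 19.17
position: [0.5499, 0.0024, 0.167]
ee_rot: [0.705, -0.056, 0.705, 0.056]
contact_force: [2.2, -0.0, 1.3]
width: 0.0002
```

Request:
step_arm(
  increments=[
    {"grip": 0, "delta_pos": [-0.0015, -0.0002, 0], "twist": 0},
    {"grip": 0, "delta_pos": [0, 0, 0], "twist": 0},
    {"grip": 0, "delta_pos": [0, 0, 0], "twist": 0},
  ],
)

```text
clock: 19.42
position: [0.5485, 0.0023, 0.1671]
ee_rot: [0.705, -0.056, 0.705, 0.056]
contact_force: [2.0, -0.2, 2.0]
width: 0.0001
```

Request:
step_arm(
  increments=[
    {"grip": 0, "delta_pos": [0.01, 0.0016, 0], "twist": 0},
    {"grip": 0, "delta_pos": [0.015, 0.0024, 0], "twist": 0},
    {"grip": 0, "delta_pos": [0, 0, 0.03], "twist": 0},
    {"grip": 0, "delta_pos": [0, 0, 0.04], "twist": 0},
    {"grip": 0, "delta_pos": [0, 0, 0.04], "twist": 0},
    {"grip": 0, "delta_pos": [0, 0, 0.02], "twist": 0},
    {"grip": 0, "delta_pos": [0, 0, 0], "twist": 0},
    {"grip": 0, "delta_pos": [0, 0, 0], "twist": 0},
  ],
)

```text
clock: 20.08
position: [0.5737, 0.0065, 0.2976]
ee_rot: [0.705, -0.056, 0.705, 0.056]
contact_force: [-0.5, -0.4, -0.8]
width: -0.0
```

Request:
step_arm(
  increments=[
    {"grip": 0, "delta_pos": [-0.03, -0.025, 0], "twist": 0},
    {"grip": 0, "delta_pos": [-0.03, -0.025, 0], "twist": 0},
    {"grip": 0, "delta_pos": [-0.03, -0.025, 0], "twist": 0},
    {"grip": 0, "delta_pos": [-0.03, -0.025, 0], "twist": 0},
    {"grip": 0, "delta_pos": [0, 0, 0], "twist": 0},
    {"grip": 0, "delta_pos": [0, 0, 0], "twist": 0},
  ],
)

```text
clock: 20.58
position: [0.4515, -0.0941, 0.2953]
ee_rot: [0.704, -0.054, 0.706, 0.055]
contact_force: [0.1, -0.5, 0.4]
width: 0.0
```

Run:
```python
from h import *
d=snap('scene','s4'); save(d,'s4',(190,120,370,270),s=4); s=manip.get_state(); print(s['clock'],s['position'],s['contact_force'])
```

```text
20.6333 [ 0.45277276 -0.09353271  0.29558818] [-0.0318483   0.58813852  0.00761836]
```

View pics/s4.png

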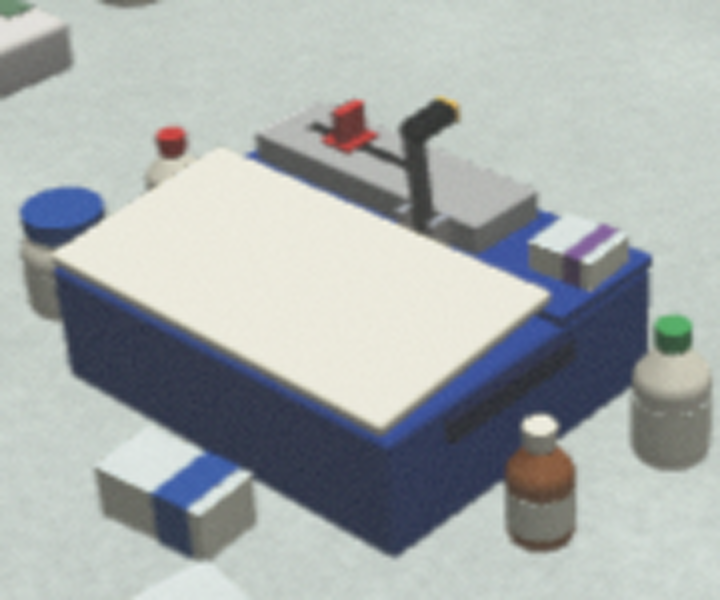

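The latch now stands upright, with its yellow end at about (447,107), which is roughly 1.45 rad. The lid is ajar, the tab is still at its stop, the bystanders haven't moved, and the robot is clear. Handing in.

```bash
python3 -c "
from rig import manip
print(manip.sign_off())"
```

```text
the job is handed in; nothing more can be done
None
```

The case is unlocked: the red tab is against its inner stop, the latch stands about upright, the lid is ajar, and I've handed the job in.

- **Tab:** I pushed it about 33 mm along its slide. It came up firm, with force rising from 3 N of drag to about 7 N over 0.5 mm. That puts about 4 N on the stop, well under the 15 N that jams it.
- **Latch:** I pinched it by the grip and tested it gently. It gave freely at about 6 N of lift, so it was never forced while locked, and I swung it up and let go.
- **One correction:** after release the picture showed the latch at only about 1.3 rad, although the arm's position had suggested 1.4 or more. I nudged it on with shut fingers at 3–4 N.
- **Final picture:** the latch is at about 1.45 rad, estimated from the image to within about 0.1. The lid is about 0.1 rad open, also estimated from the images. The bottles, cartons and tab are where they should be. The spatula was outside the final crop, but the arm never went near it after the start.
- **At hand-in:** the robot was clear, with no contact force above sensor noise. The clock read 20.6 s of the 64 s allowed.

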